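Fold back the front leaf of a food pan's hinged cover

TASK

The front leaf of the hinged cover on the food pan has been left ajar. Push it up from its underside with the fingertips or the outside of the fingers, over its hinge, and on down until it lies flat on the rear half of the cover, so that the pan can be portioned from. Only push it: do not pinch the leaf or fling it, do not lift or shove the pan, and leave the closed pan, meal box, sauce bottle and spoon where they are; finish with the hand clear.

Things in the scene. Friction and masses are not known exactly. Their poses are not given: they have to be found in the camera images.
- pan: Loose steel food pan of diced vegetables, 176 x 162 mm over the rim (its x, y), 65 mm high, 1.1 to 1.6 kg; slides if pushed sideways by about 5 N. Translucent whitish plastic cover in two equal hinged halves; the rear half (pan x 4 to 83 mm, 156 mm wide) is fixed, its flat top 68.5 mm up. Origin: centre of its underside; +x points from the front leaf over the hinge to the rear half, z up.
- hinge (a point): Middle of the hinge axis between the two halves of the cover: 68.5 mm above the pan's origin, level with the cover's top face. The axis runs along the pan's y; its knuckles are 8.4 mm thick.
- leaf (a joint): Angle of the front leaf (rad): 0 closed, 1.57 upright, 3.14 folded right over, flat on the rear half, underside up. Stiff hinge: it stays at any angle where it is left; pushing at the tab takes 0.2 to 1 N. The leaf is a plate of 80 g, 3 mm thick, 156 mm wide, reaching 83 mm from the hinge axis; a 4 mm lip on its underside runs 67 mm from the axis.
- tab (a point): Tip of the leaf's finger tab: middle of its free end at half thickness, 109 mm from the hinge axis, 1.5 mm to the underside. The tab is flat, 60 mm wide, 3 mm thick, standing out 26 mm past the leaf's front edge. Axes turn with the leaf: -x from hinge to tab, y along the hinge, z out of its outer face (up when closed, down when folded over).
- plain_pan: Bystander: a loose pan of the same kind beside it, closed by a one-piece cover with a round knob of 42 mm on top (88 mm high in all). Origin: centre of its underside.
- meal_box: Bystander: loose open rectangular glass meal box with food in it, 154 x 210 x 58 mm, at one side of the two pans. Origin: centre of its underside.
- sauce_bottle: Bystander: loose upright red squeeze bottle with a white nozzle, 56 mm across, 180 mm high, at the other side. Origin: centre of its underside.
- spoon: Bystander: loose serving spoon, 220 mm long, lying flat across, just beyond the pans. Origin: the middle of its length, on the counter.
Not all that is in view belongs to the job. What is shaped like the pan but black or blue is not meant.

How it is judged:
At the end, for the whole second after the job is handed in: The leaf lies folded over, flat on the rear half of the cover (within 0.08 rad, 9 mm at the tab) and at rest; the pan stands level within 20 mm of where it was, and the closed pan, meal box, sauce bottle (upright) and spoon within 25 mm (value of joint leaf above 3.06 rad and velocity of joint leaf between -0.1 and 0.1 rad/s and distance of pan from where it was at the start of the episode below 0.02 m and angle between pan's own z axis and vertical below 0.03 rad and linear speed of pan below 0.02 m/s and distance of each of plain_pan, meal_box, sauce_bottle, spoon from where it was at the start of the episode below 0.025 m and angle between sauce_bottle's own z axis and vertical below 0.1 rad); the robot touches nothing.
It fails at once if the leaf is pinched between the fingers (it lies between the two fingers and is squeezed with more than 4 N) (contact force between the fingers and pan above 4 N and z of the grasp point in the frame of tab between -0.007 and 0.007 m and x of the grasp point in the frame of tab above -0.012 m).
It fails at once if the leaf is flung (faster than 5 rad/s) (velocity of joint leaf above 5 rad/s).
It fails at once if the pan is lifted, tipped or shoved (raised 10 mm, tilted 0.12 rad or moved 20 mm) (height (world z) of pan above 0.01 m or angle between pan's own z axis and vertical above 0.12 rad or distance of pan from where it was at the start of the episode above 0.02 m).
It fails at once if a bystander is moved by more than 25 mm (distance of any of plain_pan, meal_box, sauce_bottle, spoon from where it was at the start of the episode above 0.025 m).
It also fails if it takes over 45 s, if anything falls off the work surface, if the arm or the gripper's body presses on something with over 40 N, if the wrist force passes 120 N, or if a joint passes its speed limit or range.

ROBOT

A 6-joint arm with a two-finger parallel gripper is mounted at the origin on the work surface. World frame = base frame: x ahead of the robot, y to its left, z up, the work surface at z = 0. Lengths are in m, angles in rad, forces in N, time in s.
With the tool pointing down it reaches from about 0.35 to 0.875 m from the base axis. Payload 4.2 kg.
Tool frame: the origin (TCP) lies on the mounting face of the last link; the fingertips stand 182 mm ahead of it and the grasp point (between the pads) lies 164 mm ahead of it; z points along the fingers, y is the line along which they close (so a half turn about z gives the same grasp; the last joint's range is limited). The gripper opens to 87 mm and grips with 3 to 60 N. Pads are 19 mm wide; open, the fingers measure 117 mm over their backs; the gripper's body (75 mm by 190 mm) begins 51 mm behind the grasp point.
Start: joints at [-0.97, 0.385, 0.008, 0, -1.194, -0.259], TCP at [0.21, -0.589, 0.405] pointing down, gripper open.
Joint ranges: [-3.14, 3.14], [-1.21, 2.06], [-1.07, 1.41], [-3.16, 2.05], [-2.99, -0.16], [-3.1, 3.1]. Speed limits (rad/s): [2.79, 2.79, 3.14, 3.14, 3.14, 3.14].

INTERFACE

Orientations are given as a unit quaternion [x, y, z, w].
In Python, from rig import ctrl gives the robot as it stands. The module is installed in compiled form; this text tells all that it offers.
- The arm moves only by the tool carry_out, never from a script. Its argument "deltas" is text: rows parted by semicolons, each of 6 numbers parted by spaces: the shift along the tool's x, y, z in cm, then the turn, a rotation vector about the tool's x, y, z in rad. In form: x y z rx ry rz; .... A call has exactly 8 rows; each row shifts and turns the commanded pose from where the row before left it, along the tool's axes as they then stand; what a row does not reach is not made up. A row lasts 1/8 s, in which the tool goes at most 62.5 mm and 10.7 degrees, less where a joint would pass 70% of its speed; a pose out of reach is approached as far as the arm can. A call is refused whole if a number of a shift passes 6.25 or a number of a turn 0.188, either way. A call with a gripper value outside its range is refused whole. "jaw" is the closure in counts, from 0 (fully open) to 255 (shut), set as the call begins (left out, the last holds). The fingers move at their own pace and stop on an object; "force" is the grip in N (left out, the last holds). Time passes only in rows, so rows that do not move let the fingers close, or fill a call up. It gives the time, the measured TCP pose, the force, the opening and the grip force at its end, in the units of the state.
- ctrl.observe(): the state, without advancing time (a new reading comes with each control period).
- ctrl.capture(name): name is "side" or "top" or "wrist"; returns a dict with "pixels" (400x640x3 uint8, blue, green, red), "camera_matrix" (3x3 intrinsics, pixels), "rvec" (rotation vector, rad) and "tvec" (3), from world to camera coordinates, as OpenCV has them; the wrist camera has in their place "tool_from_camera" (4x4, takes a point from camera to tool coordinates, whose origin is the TCP and whose axes are the flange's). Camera axes: x right, y down, z forward; pixel columns grow to the right and rows downward; lengths in m; the calibration is good to about 2 mm. The wrist camera is an equidistant fisheye: a pixel r from the principal point sees the ray r / f radians off the axis. A picture is of the moment at which its call begins: read the wrist's pose just before it. There is no depth.
- ctrl.job_done(): hands the job in; it is judged then, once.
The state is a dict: "time_s": time; "joint_positions": joint angles; "dq": joint speeds; "tau": joint torques, N m; "ee_pos": TCP position; "eef_rot": TCP orientation; "contact_force": force on the tool from outside, world axes, zero at the start; "ft_torque": the same for the moment, N m; "finger_gap": finger opening in m; "gripper_force": force on a finger pad.
Only numpy, scipy, OpenCV 4.12 (cv2) and the standard library are available. Lean on these libraries where they do the work, as an engineer would, in place of code of your own. Each camera call takes 0.05 s, during which the arm holds its last target. There are 200 camera calls.

## Working session

There is one attempt and no reset: what is moved stays moved. The work goes in short steps, Python scripts to look and compute and a tool call to move; the robot and the scene stay as the last step left them, time stands still between calls to the robot, and variables do not carry over. Pictures are saved under pics/ and viewed, at most 10 in all, crops included, and the job is handed in when it is done.

Besides the shell and the picture viewer there is one more tool, called after "Call:" as name(argument=value, ...) on one line, values as JSON. carry_out: Moves the arm, as the interface text tells. Its arguments: {"type":"object","properties":{"deltas":{"type":"string"},"jaw":{"type":"number"},"force":{"type":"number"}},"required":["deltas"]}

```bash
mkdir -p pics; cat > h.py <<'E'
import numpy as np, cv2
from rig import ctrl
from scipy.spatial.transform import Rotation as R
def save(n,f):
    c=ctrl.capture(n); cv2.imwrite('pics/'+f,c['pixels']); np.savez('pics/'+f+'.npz',**{k:v for k,v in c.items()}); return c
def ray(f,u,v):
    c=np.load('pics/'+f+'.npz'); Rm=cv2.Rodrigues(c['rvec'])[0]; t=c['tvec'].reshape(3)
    o=-Rm.T@t; d=Rm.T@np.linalg.inv(c['camera_matrix'])@np.array([u,v,1.]); return o,d
def atz(f,u,v,z):
    o,d=ray(f,u,v); return o+d*(z-o[2])/d[2]
def proj(f,p):
    c=np.load('pics/'+f+'.npz'); return cv2.projectPoints(np.array(p,float).reshape(-1,3),c['rvec'],c['tvec'],c['camera_matrix'],None)[0].reshape(-1,2)
E
python3 - <<'E'
from h import *
print(ctrl.observe())
for n in('side','top'):
    c=save(n,n+'1.png'); Rm=cv2.Rodrigues(c['rvec'])[0]; print(n,-Rm.T@c['tvec'].reshape(3),Rm[2],c['camera_matrix'][0,0])
E
```

```text
{'time_s': 0.0, 'joint_positions': array([-9.70406368e-01,  3.85543868e-01,  6.63275357e-03, -5.11464714e-04,
       -1.19399267e+00, -2.58588444e-01]), 'dq': array([-0.00043382, -0.00132922,  0.00149023, -0.00078023,  0.00027433,
       -0.00038182]), 'tau': array([-2.35949884e-06, -3.90667748e+01,  1.87410718e+01,  4.21991050e+00,
        1.10174494e-02, -2.12602786e-04]), 'ee_pos': array([ 0.20944893, -0.58863971,  0.4036677 ]), 'eef_rot': array([-1.69976981e-01,  9.85447441e-01,  1.05700375e-03, -2.22674509e-04]), 'contact_force': array([0.26498039, 0.59291667, 0.1853478 ]), 'ft_torque': array([0.03474691, 0.00365398, 0.02016321]), 'gripper_force': 0.0, 'finger_gap': 0.08714347135086405}
side [0.22857925 1.03362285 0.79509331] [ 0.23672177 -0.78715512 -0.56951701] 384.1785892363767
top [0.41152945 0.01702367 1.10297125] [ 0.14129261 -0.02137666 -0.98973706] 392.2438335453883
```

View pics/top1.png

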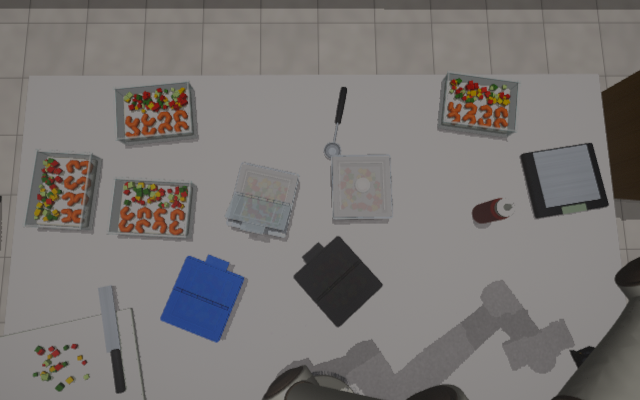

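View pics/side1.png

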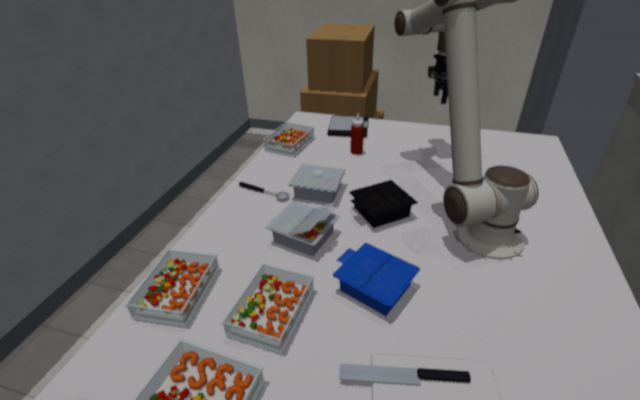

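The target pan is at about (263,200) in the top view, with its tab near (262,232) facing the robot. The plain pan is at (361,187). I'll enlarge both views.

```bash
python3 - <<'E'
import cv2,numpy as np
a=cv2.imread('pics/top1.png')[150:250,210:310]; b=cv2.imread('pics/side1.png')[190:265,255:355]
a=cv2.resize(a,None,fx=6,fy=6,interpolation=2)[:, :600]; 
cv2.imwrite('pics/ca.png',a); cv2.imwrite('pics/cb.png',cv2.resize(b,None,fx=8,fy=8,interpolation=2))
E
```

```text
(no output)
```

View pics/ca.png

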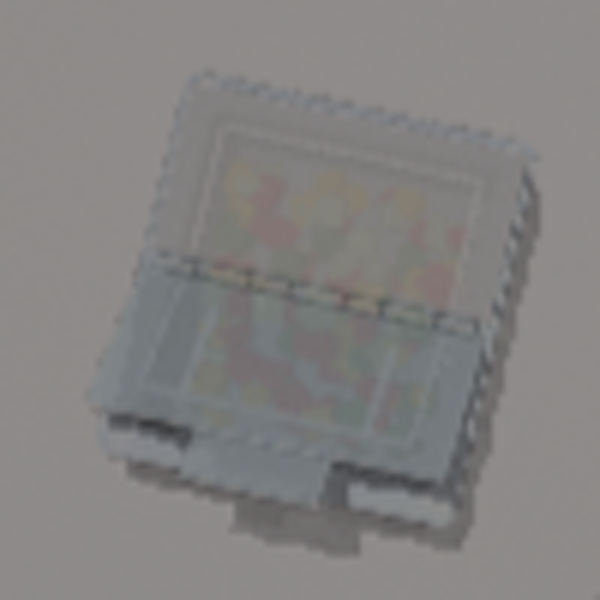

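View pics/cb.png

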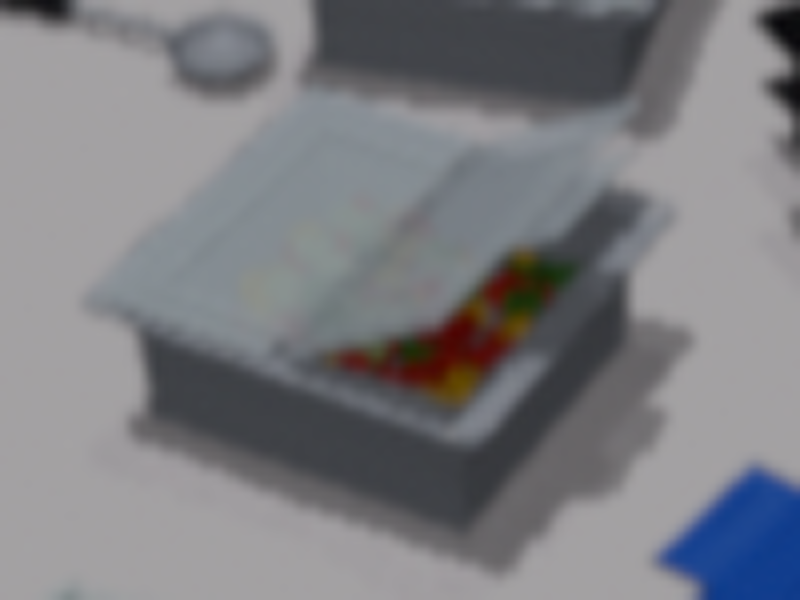

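```bash
cat > fit.py <<'E'
from h import *
from scipy.optimize import least_squares
def P(q,pts): # pan pts -> world
    return np.array(pts,float)@R.from_euler('z',q[2]).as_matrix().T+[q[0],q[1],0]
def L(a,d,y,h=0): # leaf: distance d, outer-face offset h (h=0 axis at top face)
    return [-d*np.cos(a)+h*np.sin(a),y,.0685+d*np.sin(a)+h*np.cos(a)]
if __name__=='__main__':
    A=lambda u,v:np.array([u,v])/6+[210,150]-.4
    top=[A(200,75),A(538,155),A(150,258),A(480,330),A(105,455),A(455,545)]
    pp=[[.088,.081,.065],[.088,-.081,.065],[0,.078,.0685],[0,-.078,.0685],[-.088,.081,.065],[-.088,-.081,.065]]
    tl=[A(103,405),A(465,490),A(190,492),A(328,503)]
    def f(q):
        l=[L(q[3],.083,.078),L(q[3],.083,-.078),L(q[3],.109,.030),L(q[3],.109,-.03)]
        return np.r_[proj('top1.png',P(q,pp))-top,proj('top1.png',P(q,l))-tl].ravel()
    s=least_squares(f,[.5,.15,-.2,.4]);q=s.x;print(q.round(4),s.fun.reshape(-1,2).round(1).tolist())
    np.save('q.npy',q)
    im=cv2.imread('pics/side1.png')[190:265,255:355];im=cv2.resize(im,None,fx=8,fy=8,interpolation=2)
    for a,c in((q[3],(0,0,255)),(q[3]-.2,(0,255,0)),(q[3]+.2,(255,0,0))):
        l=P(q,[L(a,0,.078),L(a,.083,.078),L(a,.083,.03),L(a,.109,.03),L(a,.109,-.03),L(a,.083,-.03),L(a,.083,-.078),L(a,0,-.078)])
        cv2.polylines(im,[((proj('side1.png',l)-[255,190])*8).astype(int)],True,c,1)
    cv2.polylines(im,[((proj('side1.png',P(q,[pp[i] for i in(0,1,5,4)]))-[255,190])*8).astype(int)],True,(255,0,255),1)
    cv2.imwrite('pics/ov.png',im)
    print(atz('top1.png',361,187,.03),atz('top1.png',488,213,.02),atz('top1.png',338,265,.06))
E
python3 fit.py
```

```text
[ 0.5622  0.1485 -0.2217  0.557 ] [[-0.8, 0.0], [1.5, -0.9], [0.6, 1.0], [2.9, 1.2], [-0.7, 0.4], [1.0, -1.8], [-1.7, 0.7], [-1.6, -0.6], [-0.7, -1.6], [-0.1, 1.6]]
[ 0.6006072  -0.11604188  0.03      ] [ 0.52493605 -0.47161753  0.02      ] [ 0.38800842 -0.04602299  0.06      ]
```

View pics/ov.png

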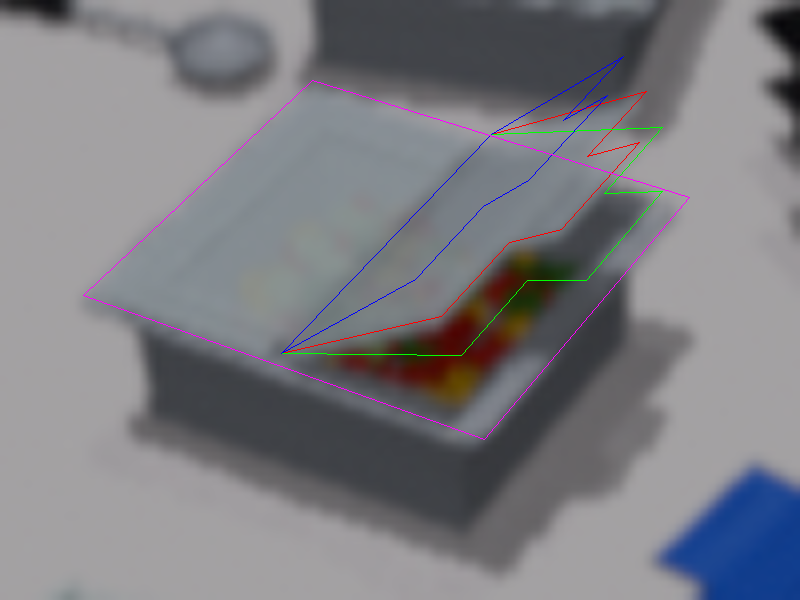

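The red outline (leaf angle about 0.55 rad) matches the side view, so the pose estimate is good enough. Next I'll plan the moves.

```bash
cat > plan.py <<'E'
from fit import *
q=np.load('q.npy')
def tool(th):  # tilt th: fingers lean to pan +x
    n=np.array([np.cos(th),0,np.sin(th)]); d=np.array([np.sin(th),0,-np.cos(th)])
    Z=R.from_euler('z',q[2]).as_matrix()
    return Z@np.c_[-n,np.cross(d,-n),d],n,d
def tcpC(C,th): # upper-front tip corner C (pan x,z) -> TCP world
    M,n,d=tool(th); c=np.array([C[0],0,C[1]])-.0095*n-.182*d
    return P(q,[c])[0],M
def rows(wps,start=None,nd=2):
    s=ctrl.observe(); p,M=(s['ee_pos'],R.from_quat(s['eef_rot']).as_matrix()) if start is None else start
    out=[]
    for (t,T,n) in wps:
        rv=R.from_matrix(M.T@T).as_rotvec()/n; st=(t-p)/n
        for i in range(n):
            tt=t-st*(n-1-i)
            sh=np.round(M.T@(tt-p)*100,nd); r=np.round(rv,3)
            out.append(' '.join('%g'%v for v in np.r_[sh,r])); p=p+M@sh/100; M=M@R.from_rotvec(r).as_matrix()
    for i in range(0,len(out),8): print('; '.join(out[i:i+8]))
    return p,M
E
python3 - <<'E'
from plan import *
s=ctrl.observe();M0=R.from_quat(s['eef_rot']).as_matrix()
t,T=tcpC((-.103-.03,.093+.052),.5236); print(t,T)
V=tool(0)[0]
e=rows([(np.array([.45,-.25,.42]),M0,8),(np.array([.40,.17,.42]),V,8),(t,T,8)])
E
```

```text
[0.33564765 0.19956275 0.2978665 ] [[-0.84483618  0.2198509   0.48776778]
 [ 0.19039633  0.97553349 -0.10992568]
 [-0.50000106  0.         -0.86602479]]
-4.25 2.98 -0.2 0 0 0; -4.25 2.98 -0.19 0 0 0; -4.25 2.98 -0.2 0 0 0; -4.25 2.99 -0.2 0 0 0; -4.26 2.98 -0.2 0 0 0; -4.25 2.98 -0.19 0 0 0; -4.25 2.98 -0.2 0 0 0; -4.25 2.98 -0.2 0 0 0
-1.17 5.16 0.01 0 -0 0.07; -0.81 5.22 0.01 0 -0 0.07; -0.44 5.27 0.01 0 -0 0.07; -0.07 5.29 0.01 0 -0 0.07; 0.3 5.28 0.01 0 -0 0.07; 0.67 5.24 0.01 0 -0 0.07; 1.04 5.18 0.01 0 -0 0.07; 1.39 5.11 0.01 0 -0 0.07
0.86 0.18 1.53 0 -0.066 0; 0.97 0.19 1.47 0 -0.066 0; 1.05 0.18 1.4 0 -0.066 0; 1.15 0.18 1.32 0 -0.066 0; 1.23 0.19 1.25 0 -0.066 0; 1.32 0.18 1.17 0 -0.066 0; 1.38 0.18 1.08 0 -0.066 0; 1.46 0.19 0.98 0 -0.066 0
```

Call:
carry_out(deltas="-4.25 3 -0.2 0 0 0; -4.25 3 -0.2 0 0 0; -4.25 3 -0.2 0 0 0; -4.25 3 -0.2 0 0 0; -4.25 3 -0.2 0 0 0; -4.25 3 -0.2 0 0 0; -4.25 3 -0.2 0 0 0; -4.25 3 -0.2 0 0 0", jaw=255, force=5)

```text
time_s: 1.1
ee_pos: [0.45, -0.2472, 0.4206]
eef_rot: [-0.17, 0.985, 0.0, -0.0]
contact_force: [0.0, -0.3, -0.4]
finger_gap: 0.015
gripper_force: 0.0
```

Call:
carry_out(deltas="-1.2 5.2 0 0 0 0.07; -0.8 5.2 0 0 0 0.07; -0.4 5.3 0 0 0 0.07; -0.1 5.3 0 0 0 0.07; 0.3 5.3 0 0 0 0.07; 0.7 5.2 0 0 0 0.07; 1 5.2 0 0 0 0.07; 1.4 5.1 0 0 0 0.07")

```text
time_s: 2.1
ee_pos: [0.3985, 0.1734, 0.4207]
eef_rot: [0.11, 0.994, 0.0, -0.0]
contact_force: [1.6, 0.0, 0.2]
finger_gap: 0.0003
gripper_force: 0.0
```

Call:
carry_out(deltas="0.6 0.2 0 0 -0.066 0; 0.6 0.2 0 0 -0.066 0; 0.6 0.2 0 0 -0.066 0; 0.6 0.2 0 0 -0.066 0; 0.6 0.2 0 0 -0.066 0; 0.6 0.2 0 0 -0.066 0; 0.6 0.2 0 0 -0.066 0; 0.6 0.2 0 0 -0.066 0")

```text
time_s: 3.1
ee_pos: [0.3769, 0.1819, 0.4287]
eef_rot: [0.093, 0.966, -0.025, 0.241]
contact_force: [0.5, -0.0, -0.8]
finger_gap: 0.0006
gripper_force: 0.0
```

```bash
python3 - <<'E'
from plan import *
s=ctrl.observe(); print(s['time_s'],s['ee_pos'],R.from_quat(s['eef_rot']).as_matrix().round(3).tolist(),s['joint_positions'].round(2),s['contact_force'],s['finger_gap'])
t,T=tcpC((-.133,.145),.5236)
e=rows([(t,T,8)]); print(e[0],e[1].round(3).tolist())
E
```

```text
3.1 [0.37687511 0.18191672 0.42865136] [[-0.866, 0.193, 0.461], [0.168, 0.981, -0.094], [-0.471, -0.004, -0.882]] [ 0.89 -0.07 -0.74  0.64 -0.77 -3.1 ] [ 0.50466404 -0.04395889 -0.76084529] 0.0006420172966317811
1.25 0.12 1.18 0.001 -0.004 0.003; 1.26 0.12 1.18 0.001 -0.004 0.003; 1.26 0.12 1.18 0.001 -0.004 0.003; 1.27 0.12 1.16 0.001 -0.004 0.003; 1.28 0.11 1.17 0.001 -0.004 0.003; 1.27 0.11 1.16 0.001 -0.004 0.003; 1.29 0.11 1.15 0.001 -0.004 0.003; 1.28 0.11 1.15 0.001 -0.004 0.003
[0.33571641 0.19959148 0.29785642] [[-0.846, 0.217, 0.487], [0.188, 0.976, -0.108], [-0.499, 0.001, -0.867]]
```

Joint 6 is at its range limit, so I'll turn half a revolution about the finger axis, which gives the same finger shape.

Call:
carry_out(deltas="0 0 0 0 0 -0.18; 0 0 0 0 0 -0.18; 0 0 0 0 0 -0.18; 0 0 0 0 0 -0.18; 0 0 0 0 0 -0.18; 0 0 0 0 0 -0.18; 0 0 0 0 0 -0.18; 0 0 0 0 0 -0.18")

```text
time_s: 4.1
ee_pos: [0.3771, 0.1819, 0.4288]
eef_rot: [-0.568, 0.787, -0.178, 0.164]
contact_force: [0.5, 0.1, 0.1]
finger_gap: 0.0009
gripper_force: 0.0
```

Call:
carry_out(deltas="0 0 0 0 0 -0.18; 0 0 0 0 0 -0.18; 0 0 0 0 0 -0.18; 0 0 0 0 0 -0.18; 0 0 0 0 0 -0.18; 0 0 0 0 0 -0.18; 0 0 0 0 0 -0.18; 0 0 0 0 0 -0.18")

```text
time_s: 5.1
ee_pos: [0.3771, 0.1819, 0.4288]
eef_rot: [0.946, -0.217, 0.242, -0.006]
contact_force: [0.2, -0.2, -0.0]
finger_gap: 0.0007
gripper_force: 0.0
```

```bash
sed -i 's/return Z@np.c_\[-n,np.cross(d,-n),d\],n,d/return Z@np.c_[n,np.cross(d,n),d],n,d/' plan.py; python3 - <<'E'
from plan import *
s=ctrl.observe(); print(s['time_s'],s['ee_pos'],R.from_quat(s['eef_rot']).as_matrix().round(3).tolist(),s['joint_positions'].round(2),s['contact_force'])
c=save('wrist','w1.png'); print(c['tool_from_camera'].round(3))
t,T=tcpC((-.133,.145),.5236)
e=rows([(t,T,8)]); print(e[0],e[1].round(3).tolist())
E
```

```text
5.1 [0.3770737  0.18194168 0.42883675] [[0.789, -0.407, 0.46], [-0.413, -0.906, -0.094], [0.455, -0.116, -0.883]] [ 0.89 -0.07 -0.74  0.64 -0.77 -0.21] [ 0.16159097 -0.21910265 -0.01688788]
[[ 0.    -0.958 -0.286  0.078]
 [ 1.     0.    -0.     0.   ]
 [ 0.    -0.286  0.958  0.02 ]
 [ 0.     0.     0.     1.   ]]
-1.25 0.2 1.19 -0.001 0.004 -0.028; -1.25 0.16 1.18 -0.001 0.004 -0.028; -1.26 0.12 1.18 -0.001 0.004 -0.028; -1.28 0.09 1.17 -0.001 0.004 -0.028; -1.28 0.05 1.16 -0.001 0.004 -0.028; -1.28 0.02 1.17 -0.001 0.004 -0.028; -1.29 -0.02 1.15 -0.001 0.004 -0.028; -1.29 -0.06 1.15 -0.001 0.004 -0.028
[0.33561554 0.19952931 0.29790428] [[0.846, -0.224, 0.484], [-0.194, -0.975, -0.111], [0.497, -0.0, -0.868]]
```

Call:
carry_out(deltas="-1.25 0.2 1.2 0 0.004 -0.028; -1.25 0.15 1.2 0 0.004 -0.028; -1.25 0.1 1.2 0 0.004 -0.028; -1.3 0.1 1.2 0 0.004 -0.028; -1.3 0.05 1.15 0 0.004 -0.028; -1.3 0 1.15 0 0.004 -0.028; -1.3 0 1.15 0 0.004 -0.028; -1.3 0 1.15 0 0.004 -0.028")

```text
time_s: 6.15
ee_pos: [0.339, 0.2037, 0.3013]
eef_rot: [0.96, -0.114, 0.254, 0.025]
contact_force: [-6.6, -8.8, -9.7]
finger_gap: 0.0003
gripper_force: 0.0
```

```bash
python3 - <<'E'
from plan import *
s=ctrl.observe(); print(s['time_s'],s['ee_pos'],R.from_quat(s['eef_rot']).as_matrix().round(3).tolist(),s['joint_positions'].round(2),s['contact_force'])
c=save('wrist','w2.png'); K=c['camera_matrix']
M=R.from_quat(s['eef_rot']).as_matrix(); X=c['tool_from_camera']
def pw(p):
    r=(np.array(p)-s['ee_pos'])@M; r=(r-X[:3,3])@X[:3,:3]
    th=np.arctan2(np.hypot(*r[:,:2].T),r[:,2]); ph=np.arctan2(r[:,1],r[:,0])
    return np.c_[K[0,2]+K[0,0]*th*np.cos(ph),K[1,2]+K[1,1]*th*np.sin(ph)]
im=c['pixels'].copy(); a=.52
for l in ([L(a,0,.078),L(a,.083,.078),L(a,.083,.03),L(a,.109,.03),L(a,.109,-.03),L(a,.083,-.03),L(a,.083,-.078),L(a,0,-.078)],
  [[.088,.081,.065],[.088,-.081,.065],[-.088,-.081,.065],[-.088,.081,.065]]):
    cv2.polylines(im,[pw(P(q,l)).astype(int)],True,(0,0,255),1)
cv2.imwrite('pics/w2o.png',im)
t,T=tcpC((-.103,.093),.5236)
e=rows([(t,T,8)]); print(e[0])
E
```

```text
6.15 [0.33902552 0.20367886 0.30132435] [[0.845, -0.232, 0.482], [-0.206, -0.973, -0.106], [0.494, -0.01, -0.869]] [ 0.81  0.06 -1.07  1.24 -0.46 -0.62] [-6.56686881 -8.78699547 -9.71946138]
-0.04 0.08 0.77 -0 0.001 -0.002; -0.04 0.07 0.77 -0 0.001 -0.002; -0.04 0.08 0.76 -0 0.001 -0.002; -0.05 0.07 0.77 -0 0.001 -0.002; -0.04 0.07 0.77 -0 0.001 -0.002; -0.05 0.08 0.76 -0 0.001 -0.002; -0.04 0.07 0.77 -0 0.001 -0.002; -0.05 0.08 0.77 -0 0.001 -0.002
[0.3649163  0.19295209 0.24586122]
```

View pics/w2o.png

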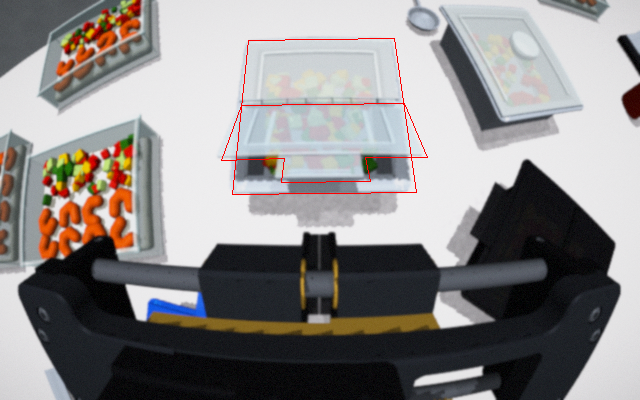

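```bash
python3 - <<'E'
from plan import *
for n in('side','top'): save(n,n+'2.png')
s=ctrl.observe(); print(s['time_s'],s['ee_pos'],s['joint_positions'].round(3),s['contact_force'],s['ft_torque'],s['tau'].round(1))
a=cv2.imread('pics/side2.png')[0:330,180:560];b=cv2.imread('pics/top2.png')[100:400,150:570]
h=300;cv2.imwrite('pics/c2.png',np.hstack([cv2.resize(a,(345,h)),b]))
E
```

```text
6.3 [0.3393786  0.20345306 0.3015272 ] [ 0.807  0.055 -1.069  1.24  -0.463 -0.614] [0.134147   0.73753024 0.3772711 ] [0.12582774 1.14782874 0.00927764] [  0.  -15.7  13.2   1.3  -0.5  -0.1]
```

View pics/c2.png

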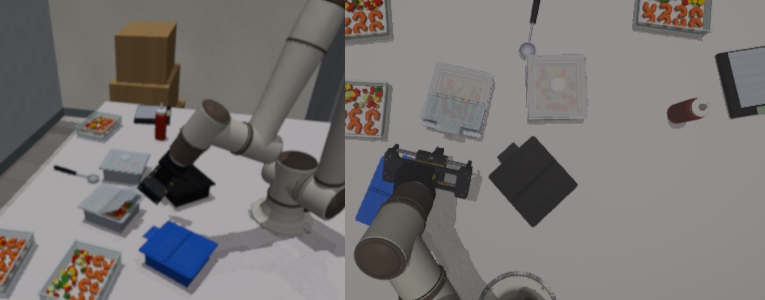

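Nothing has been disturbed, and the force reading was only from motion. Joint 3 is near its limit, so I'll use a smaller tilt of 0.35 rad.

```bash
cat > path.py <<'E'
from plan import *
th=.35
_,n3,d3=tool(th); n2=n3[[0,2]]; d2=d3[[0,2]]
def und(a,d,h=-.003): l=L(a,d,0,h); return np.array([l[0],l[2]])
def C(a):
    if a<np.pi/2-th: return und(a,.109)+.012*d2
    if a<np.pi-th: return und(a,.097+.006*max(0,(a-1.9)/.9))
    return und(a,.084)+.019*n2
C0=und(.52,.109)+.012*d2-.015*n2
E
python3 - <<'E'
from path import *
t,T=tcpC(C0-.05*d2,th); t1,_=tcpC(C0,th)
print(rows([(t,T,8),(t1,T,8)])[0])
E
```

```text
0.48 0.05 0.03 -0 -0.021 -0.002; 0.49 0.05 0.03 -0 -0.021 -0.002; 0.48 0.05 0.01 -0 -0.021 -0.002; 0.49 0.06 0 -0 -0.021 -0.002; 0.48 0.05 -0.01 -0 -0.021 -0.002; 0.49 0.06 -0.02 -0 -0.021 -0.002; 0.48 0.05 -0.02 -0 -0.021 -0.002; 0.48 0.06 -0.04 -0 -0.021 -0.002
0 0 0.62 -0 0 0; 0 0 0.63 -0 0 0; 0 0 0.62 -0 0 0; 0.01 0.01 0.63 -0 0 0; -0 -0 0.62 -0 0 0; -0 -0 0.63 -0 0 0; -0 0 0.62 -0 0 0; 0 0 0.63 -0 0 0
[0.38915071 0.18753524 0.27132644]
```

Call:
carry_out(deltas="0.5 0.05 0 0 -0.021 -0.002; 0.5 0.05 0 0 -0.021 -0.002; 0.5 0.05 0 0 -0.021 -0.002; 0.5 0.05 0 0 -0.021 -0.002; 0.5 0.05 0 0 -0.021 -0.002; 0.45 0.05 0 0 -0.021 -0.002; 0.45 0.05 0 0 -0.021 -0.002; 0.45 0.05 0 0 -0.021 -0.002")

```text
time_s: 7.3
ee_pos: [0.3718, 0.1917, 0.3186]
eef_rot: [0.979, -0.108, 0.172, 0.017]
contact_force: [0.3, -0.3, 1.1]
finger_gap: 0.0004
gripper_force: 0.0
```

```bash
python3 - <<'E'
from path import *
s=ctrl.observe(); print(s['joint_positions'].round(3),s['ee_pos'],s['contact_force'])
t1,T=tcpC(C0,th)
print(rows([(t1,T,8)])[0])
E
```

```text
[ 0.888  0.075 -0.874  0.624 -0.546 -0.062] [0.3718333  0.19172326 0.31862387] [ 0.28249853 -0.25645059  1.07922591]
0.01 0.01 0.63 -0.001 0 0; 0.01 0 0.63 -0.001 0 0; 0 0.01 0.63 -0.001 0 0; 0.01 0 0.64 -0.001 0 0; 0.01 0.01 0.63 -0.001 0 0; 0.01 -0 0.63 -0.001 0 0; 0.01 0 0.63 -0.001 0 0; 0 0 0.63 -0.001 0 0
[0.38910799 0.18756307 0.27134797]
```

Call:
carry_out(deltas="0 0 0.63 0 0 0; 0 0 0.63 0 0 0; 0 0 0.63 0 0 0; 0 0 0.63 0 0 0; 0 0 0.63 0 0 0; 0 0 0.63 0 0 0; 0 0 0.63 0 0 0; 0 0 0.63 0 0 0")

```text
time_s: 8.3
ee_pos: [0.3891, 0.1884, 0.2705]
eef_rot: [0.979, -0.107, 0.173, 0.018]
contact_force: [-0.1, 0.5, -0.2]
finger_gap: 0.0003
gripper_force: 0.0
```

```bash
python3 - <<'E'
from path import *
s=ctrl.observe(); print(s['joint_positions'].round(3),s['contact_force'])
A=np.linspace(.42,3.14,25)[1:]
w=[(*tcpC(C(a),th),1) for a in A]
print(A.round(2),[C(a).round(3).tolist() for a in A]);T=w[0][1]
p0=rows(w,(s['ee_pos'],R.from_quat(s['eef_rot']).as_matrix()),1)
E
```

```text
[ 0.765  0.171 -0.967  0.909 -0.367 -0.258] [-0.08662288  0.47022753 -0.22752411]
[0.53 0.65 0.76 0.87 0.99 1.1  1.21 1.33 1.44 1.55 1.67 1.78 1.89 2.01
 2.12 2.23 2.35 2.46 2.57 2.69 2.8  2.91 3.03 3.14] [[-0.091, 0.11], [-0.085, 0.121], [-0.077, 0.13], [-0.068, 0.139], [-0.058, 0.147], [-0.048, 0.153], [-0.037, 0.158], [-0.026, 0.162], [-0.016, 0.164], [-0.005, 0.165], [0.006, 0.165], [0.017, 0.164], [0.028, 0.161], [0.039, 0.158], [0.049, 0.154], [0.059, 0.149], [0.068, 0.142], [0.076, 0.134], [0.084, 0.126], [0.091, 0.116], [0.096, 0.106], [0.099, 0.097], [0.101, 0.088], [0.102, 0.078]]
1.7 0.1 -0.2 -0.004 0.001 0.003; 0.9 -0 -0.7 0 0 -0; 1.1 -0 -0.7 0 0 -0; 1.1 -0 -0.5 0 0 -0; 1.2 -0 -0.4 0 0 -0; 1.2 -0 -0.2 0 0 -0; 1.2 -0 -0.1 0 0 -0; 1.1 -0 -0 0 0 -0
1.1 -0 0.1 0 0 -0; 1.1 -0 0.3 0 0 -0; 1 -0 0.4 0 0 -0; 1 -0 0.5 0 0 -0; 0.9 -0 0.6 0 0 -0; 0.9 -0 0.6 0 0 -0; 0.8 -0 0.8 0 0 -0; 0.8 -0 0.8 0 0 -0
0.6 -0 1 0 0 -0; 0.5 -0 1 0 0 -0; 0.5 -0 1.1 0 0 -0; 0.2 -0 1.1 0 0 -0; 0.2 -0 1.1 0 0 -0; -0 -0 1 0 0 -0; -0.1 -0 0.9 0 0 -0; -0.3 -0 0.9 0 0 -0
```

Call:
carry_out(deltas="1.2 0.1 -0.2 -0.004 0 0; 1.2 0 -0.5 0 0 0; 1.2 0 -0.7 0 0 0; 1.2 0 -0.5 0 0 0; 1.2 0 -0.5 0 0 0; 1.2 0 -0.3 0 0 0; 1.2 0 -0.1 0 0 0; 1.1 0 0 0 0 0")

```text
time_s: 9.3
ee_pos: [0.4669, 0.1698, 0.3295]
eef_rot: [0.979, -0.108, 0.172, 0.02]
contact_force: [-0.2, 0.6, -0.8]
finger_gap: 0.001
gripper_force: 0.4
```

```bash
python3 - <<'E'
from path import *
s=ctrl.observe(); print(s['joint_positions'].round(3),s['ee_pos'],s['contact_force'])
a=save('side','side3.png')['pixels'][170:270,235:355];b=save('top','top3.png')['pixels'][140:240,220:310]
cv2.imwrite('pics/c3.png',np.hstack([cv2.resize(a,(420,350)),cv2.resize(b,(315,350))]))
t,_=tcpC(C(1.33),th); print('ideal',t)
E
```

```text
[ 0.699  0.189 -0.682  0.547 -0.552  0.205] [0.46693468 0.16977547 0.32952885] [-0.23326781  0.59688142 -0.76861289]
ideal [0.4671987  0.16991578 0.32969427]
```

View pics/c3.png

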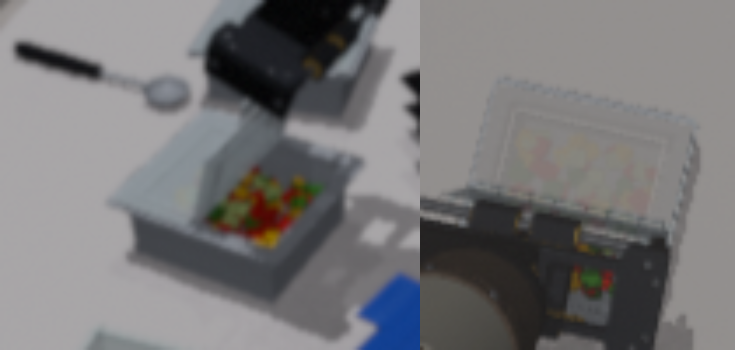

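The side view shows the leaf raised to nearly upright, with the fingers behind the tab and the pan in place. I'll continue along the path.

Call:
carry_out(deltas="1.1 0 0.1 0 0 0; 1.1 0 0.3 0 0 0; 1 0 0.4 0 0 0; 1 0 0.5 0 0 0; 0.9 0 0.6 0 0 0; 0.9 0 0.6 0 0 0; 0.8 0 0.8 0 0 0; 0.8 0 0.8 0 0 0")

```text
time_s: 10.4
ee_pos: [0.5506, 0.1514, 0.3167]
eef_rot: [0.979, -0.107, 0.172, 0.02]
contact_force: [-0.6, 0.4, 0.2]
finger_gap: 0.0007
gripper_force: 0.2
```

```bash
python3 - <<'E'
from path import *
s=ctrl.observe(); print(s['joint_positions'].round(3),s['ee_pos'],s['contact_force'])
A=np.linspace(.42,3.14,25)[17:]
rows([(*tcpC(C(a),th),1) for a in A],None,1); print(tcpC(C(3.14),th)[0])
E
```

```text
[ 0.572  0.319 -0.522  0.498 -0.535  0.374] [0.55058513 0.15143022 0.316725  ] [-0.57421564  0.35930425  0.18818939]
0.6 0 1 0 0.001 0.003; 0.5 0 1 0 0 0; 0.4 0 1 0 0 0; 0.3 0 1.2 0 0 0; 0.2 0 1.1 0 0 0; -0.1 0 0.9 0 0 0; -0.1 0 1 0 0 0; -0.2 0 0.9 0 0 0
[0.59195853 0.14179931 0.24585714]
```

Call:
carry_out(deltas="0.6 0 1 0 0 0; 0.5 0 1 0 0 0; 0.5 0 1 0 0 0; 0.3 0 1.2 0 0 0; 0.2 0 1.1 0 0 0; 0 0 0.9 0 0 0; -0.1 0 0.9 0 0 0; -0.2 0 0.7 0 0 0")

```text
time_s: 11.4
ee_pos: [0.5926, 0.142, 0.2496]
eef_rot: [0.979, -0.107, 0.172, 0.019]
contact_force: [-0.2, -0.5, 0.6]
finger_gap: 0.0004
gripper_force: 0.2
```

Call:
carry_out(deltas="-0.1 0 0.2 0 0 0; 0 0 0.1 0 0 0; 0 0 0.1 0 0 0; 0 0 0 0 0 0; 0 0 0 0 0 0; 0 0 0 0 0 0; 0 0 0 0 0 0; 0 0 0 0 0 0")

```text
time_s: 12.4
ee_pos: [0.5929, 0.142, 0.2462]
eef_rot: [0.979, -0.107, 0.173, 0.019]
contact_force: [-2.7, -0.1, 3.8]
finger_gap: 0.0005
gripper_force: 1.5
```

```bash
python3 - <<'E'
from path import *
s=ctrl.observe(); print(s['joint_positions'].round(3),s['ee_pos'],s['contact_force'],tcpC(C(3.14),th)[0])
E
```

```text
[ 0.488  0.457 -0.553  0.674 -0.365  0.254] [0.59293635 0.14199653 0.24622542] [-2.72606013 -0.1474731   3.81185412] [0.59195853 0.14179931 0.24585714]
```

The fingers have reached the stop, with 3.8 N upward. I'll press about 1 mm more, then lift away.

Call:
carry_out(deltas="-0.05 0 0.1 0 0 0; 0 0 0 0 0 0; 0 0 0 0 0 0; 0 0 -0.3 0 0 0; 0.2 0 -1 0 0 0; 0.7 0 -2 0 0 0; 1 0 -3 0 0 0; 1 0 -3 0 0 0")

```text
time_s: 13.4
ee_pos: [0.5883, 0.1432, 0.3424]
eef_rot: [0.979, -0.107, 0.172, 0.02]
contact_force: [0.4, 0.7, 1.4]
finger_gap: 0.0002
gripper_force: 0.0
```

Call:
carry_out(deltas="-1 0 -4 0 0 0; -3 0 -4 0 0 0; -4 0 -4 0 0 0; -4 0 -3 0 0 0; -4 0 -2 0 0 0; -4 0 0 0 0 0; -3 0 0 0 0 0; 0 0 0 0 0 0")

```text
time_s: 14.4
ee_pos: [0.3194, 0.2025, 0.4226]
eef_rot: [0.979, -0.106, 0.172, 0.02]
contact_force: [0.1, -0.1, 0.3]
finger_gap: 0.0004
gripper_force: 0.0
```

```bash
python3 - <<'E'
from path import *
s=ctrl.observe(); print(s['time_s'],s['joint_positions'].round(3),s['ee_pos'],s['contact_force'])
a=save('side','side4.png')['pixels'][170:270,235:355]
save('top','top4.png')
a=cv2.resize(a,None,fx=6,fy=6,interpolation=2)
for an,c in((3.14,(0,0,255)),(3.0,(0,255,0))):
    l=P(q,[L(an,0,.078,-.003),L(an,.083,.078,-.003),L(an,.083,.03,-.003),L(an,.109,.03,-.003),L(an,.109,-.03,-.003),L(an,.083,-.03,-.003),L(an,.083,-.078,-.003),L(an,0,-.078,-.003)])
    cv2.polylines(a,[((proj('side4.png',l)-[235,170])*6).astype(int)],True,c,1)
cv2.imwrite('pics/c4.png',a)
E
```

```text
14.4 [ 1.081 -0.121 -0.716  0.424 -0.925  0.025] [0.31939058 0.20249045 0.42262559] [ 0.08394918 -0.09690584  0.33251978]
```

View pics/c4.png

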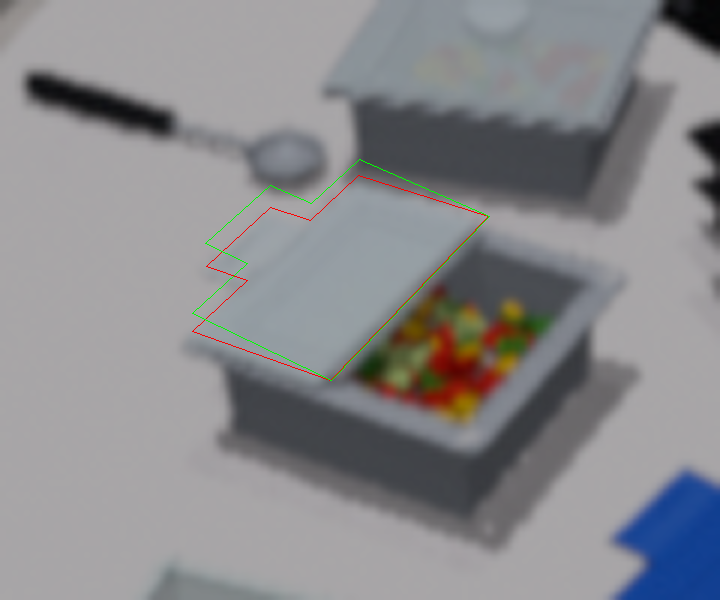

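The side view shows the leaf flat on the rear half, with its tab at about (250,235) matching the red outline for 3.14 rad. The pan hasn't moved noticeably and the hand is clear.

```bash
python3 -c "
from rig import ctrl
print(ctrl.job_done())"
```

```text
the job is handed in; nothing more can be done
None
```

The front leaf is folded over and lying flat on the rear half of the cover, the pan looks unmoved in the last side view, the hand is clear, and the job was handed in at about 14.5 s (no verdict was returned).

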